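# Find the sound battery with the feeler gauge

### The job

Three laptop batteries sit in the blue check cradle, and only one is sound: the other two are swollen inside their test gaps, which cannot be seen. Take the orange-handled feeler gauge out of its stand and try its blade in the gaps: in a swollen one it jams part way, so back out and never push the blade harder than about 20 N. When it slides in all the way, leave it standing there near the middle of the gap, fully home with its collar down on the cradle, let go, and leave everything else on the bench where it is.

Things in the scene. Friction and masses are not known exactly. Their poses are not given: they have to be found in the camera images.
- gauge_grip (a point): centre of the gauge's orange handle (22 mm along x, 14 mm along y, 56 mm tall), 36 mm above the underside of the steel collar (26 x 22 x 6 mm) beneath it; z runs up the handle. The gauge weighs some 100 g, starts upright in the stand and looks the same turned half round. It is symmetric about this axis.
- gauge_collar (a point): centre of the underside of the gauge's collar, where the blade begins, same axes as the handle
- blade: the gauge's steel blade, fixed to the collar and pointing down: 22 mm wide along x, 4 mm thick along y, 44 mm long. Its origin is the middle of its rounded tip (2 mm radius), 80 mm below the handle's centre; z points up to the collar. The blade must not be squeezed or pushed harder than about 20 N (24 N in any contact spoils it).
- stand: fixed grey block, 70 mm (x) by 56 mm (y) by 52 mm tall, with a 25 x 7 mm slot in the middle of its top, long side along x, that holds the gauge with its collar on the block's top; origin: centre of its underside. It may stand to the left or right of the robot.
- cradle: fixed blue battery check cradle, 116 mm (x) by 206 mm (y), its flat top 60 mm above the table, nothing sticking up from it; origin: centre of its underside. Three black batteries stand in it, tops flush; beside each one's -y face is an open gap. Which gap is sound changes every time.
- gap_a (a point): the -y end gap of the cradle: middle of its mouth, level with the cradle's top. z up, x along the gap, y across it. The gap is 92 mm long, 5.5 mm wide with rounded edges (2 mm radius) and 52 mm deep. A sprung steel shoe on its -y side, crest 14 mm down, drags on the blade (up to 5 N): no jam. If swollen, the blade's tip meets a springy stop (3 N per mm) 20 to 30 mm down; if sound, it goes the full 44 mm until the collar rests on the top.
- gap_b (a point): the middle gap of the cradle: middle of its mouth, level with the cradle's top. z up, x along the gap, y across it. The gap is 92 mm long, 5.5 mm wide with rounded edges (2 mm radius) and 52 mm deep. A sprung steel shoe on its -y side, crest 14 mm down, drags on the blade (up to 5 N): no jam. If swollen, the blade's tip meets a springy stop (3 N per mm) 20 to 30 mm down; if sound, it goes the full 44 mm until the collar rests on the top.
- gap_c (a point): the +y end gap of the cradle: middle of its mouth, level with the cradle's top. z up, x along the gap, y across it. The gap is 92 mm long, 5.5 mm wide with rounded edges (2 mm radius) and 52 mm deep. A sprung steel shoe on its -y side, crest 14 mm down, drags on the blade (up to 5 N): no jam. If swollen, the blade's tip meets a springy stop (3 N per mm) 20 to 30 mm down; if sound, it goes the full 44 mm until the collar rests on the top.
- screwdriver: bystander: small screwdriver, 150 mm long, lying; origin: on its underside
- screw_jar: bystander: clear round screw jar with white lid, 70 mm across, 75 mm tall; origin: on its underside
- mainboard: bystander: green L-shaped laptop mainboard, 150 x 140 mm, flat; origin: on its underside
- heat_shield: bystander: copper heat-shield plate, 130 x 60 x 4 mm, flat; origin: on its underside
- charger: bystander: black charger brick, 110 x 50 x 30 mm; origin: on its underside
- spudger: bystander: thin black plastic spudger, 150 x 10 x 6 mm, lying; origin: on its underside
- parts_dish: bystander: white parts dish, 90 mm across, 22 mm tall; origin: on its underside
Mind the look-alikes: they are no part of the job. There is more than one size of the cradle; the job needs the smaller.

How it is judged:
By the outcome, as a careful person would: the job done as asked, in the order asked, and still so for the second after the job is handed in, with the robot touching nothing.
It also fails if it takes over 54 s, if anything falls off the work surface, if the arm or the gripper's body presses on something with over 40 N, if the wrist force passes 120 N, or if a joint passes its speed limit or range.

### The arm

A 7-joint arm with a two-finger parallel gripper is mounted at the origin on the work surface. World frame = base frame: x ahead of the robot, y to its left, z up, the work surface at z = 0. Lengths are in mm, angles in rad, forces in N, time in s.
With the tool pointing down it reaches from about 425 to 875 mm from the base axis. Payload 9.9 kg.
Tool frame: the origin (TCP) lies on the centre line of the jaws, within the pads' length; the fingertips stand 8 mm ahead of it and the grasp point (between the pads) lies 11 mm behind it; z points along the fingers, y is the line along which they close (so a half turn about z gives the same grasp; the last joint's range is limited). The gripper opens to 85 mm and grips with 20 to 120 N. Pads are 22 mm wide; open, the fingers measure 114 mm over their backs; the gripper's body (76 mm by 85 mm) begins 54 mm behind the grasp point. The pads swing forward as they close: fully open they stand 13 mm farther back than shut.
Start: joints at [-1.322, 0.576, 0.025, 1.437, -0.015, 1.129, -0.057], TCP at [220.509, 637.969, 203.889] pointing down, gripper open.
Joint ranges: [-2.76, 2.76], [-0.34, 2.15], [-1.52, 1.57], [0.19, 2.46], [-1.09, 4.23], [0.17, 1.99], [-2.82, 2.82]. Speed limits (rad/s): [2.22, 2.22, 3.01, 3.01, 3.14, 3.14, 3.14].

### API

Orientations are given as a unit quaternion [x, y, z, w].
In Python, from station import * gives the robot as it stands. Calls block until the motion is done:
- movep(position, orientation): joint-space move of the TCP to a pose.
- movel(position, velocity=150, ori=None): straight line of the TCP; ori=None keeps the orientation; velocity is the mean speed in mm/s.
- movej(angles): joint-space move.
- grip(opening, f_grip=None): finger opening in mm; f_grip is the grip in N (None keeps the last); returns when the fingers have stopped.
- sleep(seconds).
- inverse_kinematics(position, orientation): joint angles nearest the present ones, or None.
- state(): the state.
- camera(name): name is "side" or "top"; returns a dict with "img" (400x640x3 uint8, blue, green, red), "depth" (400x640 float32, mm along the optical axis (not along the pixel's ray), 0 where there is no reading), "fov_y" (degrees; the focal length in pixels is half the picture's height over the tangent of half this angle, whatever the lens; pixels are square), "cx", "cy" (the principal point, pixels), "R" (3x3) and "t" (3): a world point X has camera coordinates R X + t. Camera axes: x right, y down, z forward; pixel columns grow to the right and rows downward; lengths in mm; the calibration is good to about 2 mm. A picture is of the moment at which its call begins.
A pose or a line that the arm cannot do raises IKError and nothing moves.
- job_done(): hands the job in; it is judged then, once.
The state is a dict: "clock": time; "joints": joint angles; "qvel": joint speeds; "joint_torque": joint torques, N m; "tool_pos": TCP position; "orientation": TCP orientation; "ft_force": force on the tool from outside, world axes, zero at the start; "wrist_torque": the same for the moment, N m; "gripper_width": finger opening in mm; "grasp_force": force on a finger pad.
Only numpy, scipy, OpenCV 4.12 (cv2) and the standard library are available. Lean on these libraries where they do the work, as an engineer would, in place of code of your own. Each camera call takes 0.05 s, during which the arm holds its last target. There are 200 camera calls.

## Working session

There is one attempt and no reset: what is moved stays moved. The work goes in short steps, each a Python script; the robot and the scene stay as the last script left them, time stands still between calls to the robot, and variables do not carry over. Pictures are saved under pics/ and viewed, at most 10 in all, crops included, and the job is handed in when it is done.

```bash
mkdir -p pics; ls; python3 - <<'E'
from station import *
import cv2,numpy as np
for n in("top","side"):
    c=camera(n); cv2.imwrite(f"pics/{n}0.png",c["img"]); np.savez(f"{n}0.npz",**c)
    print(n,c["fov_y"],c["cx"],c["cy"],np.round(c["R"],3).tolist(),c["t"], (c["depth"]>0).mean())
s=state();print(s["clock"],s["orientation"],s["gripper_width"],s["ft_force"])
E
```

```text
pics
top 49.91807213373947 322.5410982777539 192.60629990057458 [[-0.014, -1.0, -0.02], [-0.995, 0.015, -0.099], [0.1, 0.019, -0.995]] [  30.05121284  533.65999374 1256.06555996] 0.99598828125
side 55.29828004868773 320.7198091510271 201.36764294536778 [[0.814, -0.581, 0.012], [-0.413, -0.592, -0.692], [0.409, 0.558, -0.722]] [-413.07459708  265.36900985 1141.72735976] 0.9958671875
0.1 [ 1.65610455e-01  9.86190976e-01 -7.25987629e-04 -9.27478975e-05] 85.61856169896281 [-1.12892877 -0.50638287 -0.44609412]
```

View pics/top0.png

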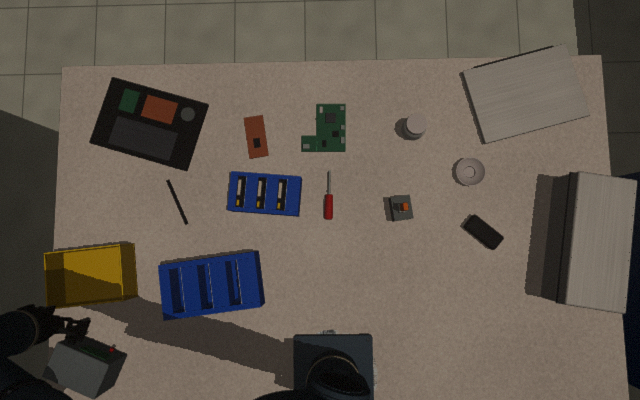

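View pics/side0.png

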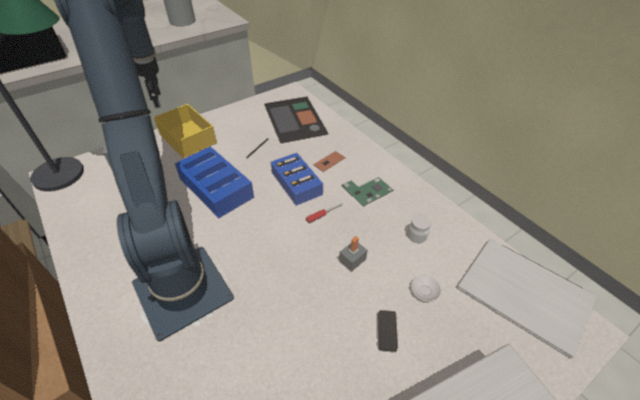

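The top view shows two blue cradles. One at (264,194) is smaller and holds three black batteries; the other at (212,284) is bigger and empty. The small one fits the description. The gauge and stand are at (399,207). Next I enlarge both to confirm.

```bash
cat > h.py <<'E'
import cv2,numpy as np
def ray(c,uv,z):
    f=200/np.tan(np.radians(float(c["fov_y"]))/2)
    uv=np.atleast_2d(np.asarray(uv,float))
    d=np.c_[(uv[:,0]-c["cx"])/f,(uv[:,1]-c["cy"])/f,np.ones(len(uv))]@c["R"]
    o=-c["R"].T@c["t"]
    return o+d*((z-o[2])/d[:,2])[:,None]
def pts(c):
    f=200/np.tan(np.radians(float(c["fov_y"]))/2)
    v,u=np.mgrid[:400,:640]; D=c["depth"]
    P=np.dstack([(u-c["cx"])/f*D,(v-c["cy"])/f*D,D])
    return (P-c["t"])@c["R"]
E
python3 - <<'E'
from h import *
c=dict(np.load("top0.npz")); s=dict(np.load("side0.npz"))
def crop(c,u,v,w,h,k): return cv2.resize(c["img"][v:v+h,u:u+w],(w*k,h*k),interpolation=cv2.INTER_CUBIC)
cv2.imwrite("pics/crop1.png",np.vstack([np.hstack([crop(c,222,166,84,56,5),crop(c,376,186,48,40,7)[:280]]) if 0 else np.hstack([crop(c,222,166,84,56,5),crop(c,380,180,40,56,5)]),np.hstack([crop(s,266,148,62,62,5),crop(s,332,225,62,62,5)])]))
for n,k in(("top",c),("side",s)):
    P=pts(k); hsv=cv2.cvtColor(k["img"],cv2.COLOR_BGR2HSV)
    roi=np.zeros((400,640),bool)
    if n=="top": roi[165:222,220:308]=1
    else: roi[148:208,264:328]=1
    m=(abs(P[...,2]-60)<5)&roi
    q=P[m][:,:2].astype(np.float32); print(n,m.sum(),"cradle",cv2.minAreaRect(q), np.median(P[m][:,2]))
    roi[:]=0
    if n=="top": roi[186:230,376:424]=1
    else: roi[240:275,335:372]=1
    m=(abs(P[...,2]-52)<4)&roi
    print(" stand",m.sum(),cv2.minAreaRect(P[m][:,:2].astype(np.float32)),np.median(P[m][:,2]))
    o=cv2.inRange(hsv,(3,140,90),(20,255,255))>0
    roi[:]=0
    if n=="top": roi[186:230,376:424]=1
    else: roi[225:275,335:372]=1
    o&=roi; print(" handle",o.sum(),np.argwhere(o).mean(0)[::-1],np.percentile(P[o],[5,50,95],axis=0).round(1).tolist())
E
```

```text
top 2475 cradle ((533.2882080078125, 193.81158447265625), (206.99452209472656, 116.10792541503906), 84.72004699707031) 59.84236757177749
 stand 329 ((485.3232727050781, -207.56143188476562), (69.8495101928711, 57.12868118286133), 7.765702724456787) 51.91063298117557
 handle 33 [405.27272727 205.87878788] [[476.3, -212.8, 109.4], [484.8, -206.9, 113.1], [492.9, -201.4, 116.4]]
side 1145 cradle ((529.1830444335938, 194.03573608398438), (213.41128540039062, 118.27816009521484), 84.41407012939453) 60.26489001463756
 stand 239 ((481.40087890625, -207.8323516845703), (72.89452362060547, 58.08019256591797), 8.216606140136719) 52.15980711459583
 handle 15 [354.6 239.6] [[473.6, -214.6, 109.9], [480.2, -211.0, 113.8], [485.2, -206.9, 116.4]]
```

View pics/crop1.png

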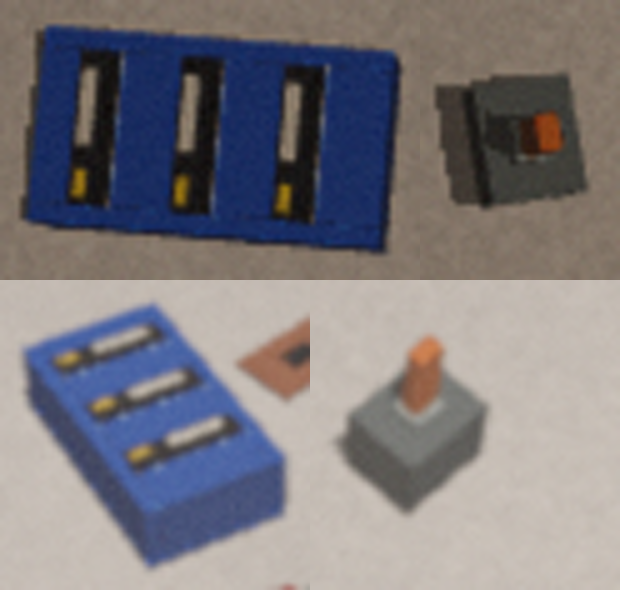

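The crops confirm it. The small cradle (264,194) has three batteries flush in it, each with a dark gap on its image-right (-y) side. The orange handle stands in the grey block at (405,206). Next I profile the gap positions across the cradle.

```bash
python3 - <<'E'
from station import *
from h import *
for n in("top","side"):
    cs=[camera(n) for _ in range(4)]
    c=cs[0]; img=np.mean([k["img"].astype(float) for k in cs],0); D=np.median([k["depth"] for k in cs],0); c["depth"]=D
    print(n,"cam at",(-c["R"].T@c["t"]).round(0))
    P=pts(c)
    v,u=np.mgrid[:400,:640]
    W=ray(c,np.c_[u.ravel(),v.ravel()],60)[:,:2]
    ctr=np.array([533.3,193.8] if n=="top" else [529.2,194.0]); a=np.radians(-5.3)
    ex=np.array([np.cos(a),np.sin(a)]); ey=np.array([-ex[1],ex[0]])
    X=(W-ctr)@ex; Y=(W-ctr)@ey
    # battery extents & fit of slot direction omitted; profile along y
    m=(abs(X)<38).reshape(400,640); Yi=Y.reshape(400,640)
    hgt=P[...,2]
    bins=np.arange(-108,108.1,1.5)
    I=np.digitize(Yi,bins)
    for b in range(1,len(bins)):
        s=m&(I==b)
        if n=="top" and -85<bins[b-1]<90 or n=="side" and -85<bins[b-1]<-20: print("%.1f"%(bins[b-1]+.75),img[s].mean(0).round(0).astype(int).tolist(),"z",hgt[s].mean().round(0),np.percentile(hgt[s],10).round(0))
E
```

```text
top cam at [ 406.   -2. 1303.]
-83.2 [97, 45, 26] z 60.0 58.0
-81.8 [96, 44, 25] z 60.0 59.0
-80.2 [97, 45, 26] z 60.0 59.0
-78.8 [97, 44, 26] z 60.0 57.0
-77.2 [97, 45, 26] z 60.0 59.0
-75.8 [97, 44, 25] z 60.0 59.0
-74.2 [97, 45, 25] z 60.0 58.0
-72.8 [97, 44, 25] z 60.0 58.0
-71.2 [96, 44, 24] z 60.0 58.0
-69.8 [97, 44, 25] z 60.0 58.0
-68.2 [98, 48, 30] z 60.0 58.0
-66.8 [97, 51, 35] z 60.0 59.0
-65.2 [101, 72, 60] z 60.0 57.0
-63.8 [56, 51, 53] z 52.0 31.0
-62.2 [33, 30, 30] z 36.0 28.0
-60.8 [20, 22, 25] z 30.0 29.0
-59.2 [16, 18, 20] z 31.0 29.0
-57.8 [17, 18, 20] z 50.0 36.0
-56.2 [21, 21, 23] z 59.0 58.0
-54.8 [19, 20, 22] z 59.0 58.0
-53.2 [24, 25, 28] z 59.0 56.0
-51.8 [36, 42, 48] z 59.0 57.0
-50.2 [46, 54, 62] z 60.0 60.0
-48.8 [77, 104, 120] z 60.0 59.0
-47.2 [62, 77, 87] z 60.0 59.0
-45.8 [81, 112, 130] z 60.0 58.0
-44.2 [59, 75, 86] z 60.0 59.0
-42.8 [69, 85, 96] z 60.0 57.0
-41.2 [43, 40, 43] z 60.0 58.0
-39.8 [59, 37, 33] z 60.0 58.0
-38.2 [88, 40, 24] z 59.0 58.0
-36.8 [95, 42, 23] z 60.0 59.0
-35.2 [97, 44, 24] z 60.0 59.0
-33.8 [97, 44, 24] z 60.0 58.0
-32.2 [96,
[... 3213 characters left out ...]
0.2 [109, 123, 132] z 61.0 60.0
-48.8 [105, 123, 134] z 61.0 61.0
-47.2 [140, 159, 170] z 61.0 60.0
-45.8 [119, 136, 146] z 61.0 60.0
-44.2 [130, 144, 154] z 61.0 59.0
-42.8 [135, 152, 164] z 60.0 59.0
-41.2 [138, 136, 141] z 61.0 60.0
-39.8 [141, 128, 131] z 61.0 60.0
-38.2 [145, 120, 118] z 60.0 59.0
-36.8 [154, 111, 102] z 62.0 61.0
-35.2 [156, 105, 92] z 61.0 61.0
-33.8 [159, 102, 83] z 61.0 60.0
-32.2 [163, 102, 80] z 60.0 58.0
-30.8 [164, 100, 77] z 61.0 60.0
-29.2 [165, 101, 76] z 59.0 58.0
-27.8 [165, 101, 75] z 61.0 60.0
-26.2 [165, 101, 75] z 60.0 59.0
-24.8 [166, 101, 76] z 60.0 59.0
-23.2 [166, 101, 76] z 61.0 60.0
-21.8 [165, 101, 76] z 60.0 59.0
-20.2 [165, 101, 76] z 61.0 59.0
```

```bash
cat >> h.py <<'E'
def q(yawdeg):  # tool down, tool y = local y of an object with this yaw
    t=np.radians((yawdeg+180)/2); return [np.cos(t),np.sin(t),0.,0.]
E
python3 - <<'E'
from station import *
from h import *
Q=q(7.8); S=[483.6,-207.4]
grip(45,30)
movep(S+[175],Q)
s=state();print(s["clock"],s["tool_pos"],s["orientation"])
movel(S+[77],120)
grip(5,30); s=state(); print(s["clock"],s["tool_pos"],s["ft_force"],s["gripper_width"],s["grasp_force"])
movel(S+[84],20); grip(5,60)
s=state(); print(s["clock"],s["tool_pos"],s["ft_force"],s["gripper_width"],s["grasp_force"])
movel(S+[170],150)
s=state(); print(s["clock"],s["tool_pos"],s["ft_force"],s["wrist_torque"],s["gripper_width"])
E
```

```text
4.075 [ 484.03026227 -206.75722977  174.95132819] [-6.85708760e-02  9.97646241e-01  9.74886787e-05  6.13200023e-05]
5.425 [ 484.0490257  -207.45540817   77.6608805 ] [-0.88793106  0.64957349  6.48169402] 13.256406764895608 30.649296641349792
6.1417 [ 483.48807273 -207.40775139   83.88669793] [-0.0119817   0.05453    -0.09116434] 11.954133315275783 63.030234575271606
6.8667 [ 483.24438505 -206.99391957  169.35714876] [-0.30856715  0.24765707 -1.29845626] [-0.04731838  0.00347293 -0.02966228] 11.843755827968225
```

```bash
cat >> h.py <<'E'
C=np.array([531.2,193.8]); YAW=-5.3
EX=np.array([np.cos(np.radians(YAW)),np.sin(np.radians(YAW))]); EY=np.array([-EX[1],EX[0]])
def at(y,z,x=0.): return list(C+EX*x+EY*y)+[z]
E
python3 - <<'E'
from station import *
from h import *
movep(at(-1,165),q(YAW)); movel(at(-1,145),80); sleep(.3)
s=state(); print(s["clock"],s["tool_pos"],s["orientation"],s["ft_force"],s["gripper_width"])
ims=[]
for n,(u,v,w,h) in(("top",(222,160,90,75)),("side",(255,120,90,90))):
    c=camera(n); np.savez(n+"1.npz",**c); ims.append(cv2.resize(c["img"][v:v+h,u:u+w],(400,400*h//w),interpolation=cv2.INTER_CUBIC))
H=max(i.shape[0] for i in ims)
cv2.imwrite("pics/hover.png",np.hstack([cv2.copyMakeBorder(i,0,H-i.shape[0],0,0,0) for i in ims]))
E
```

```text
9.0583 [531.26439797 192.84523104 145.29853732] [4.61955896e-02 9.98932385e-01 1.16913702e-04 2.11243606e-04] [-0.36520189  0.43521729 -0.71056763] 11.888507705121585
```

View pics/hover.png

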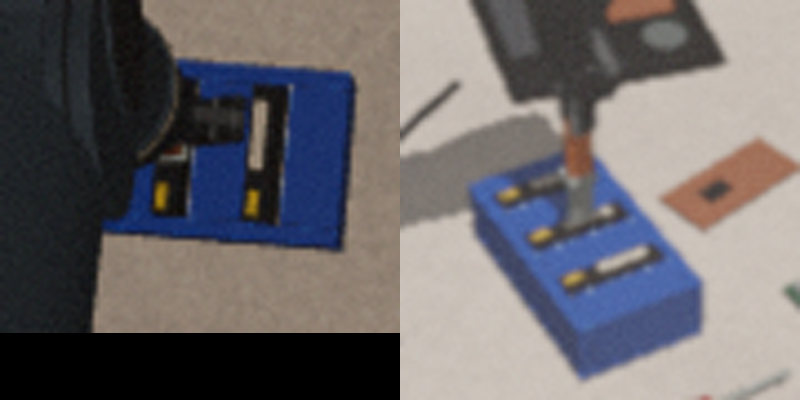

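The side view shows the blade hanging over the middle gap. Next is a slow descent watching the forces.

```bash
cat >> h.py <<'E'
def probe(y,y0=0.,maxd=46,v=25):
    """descend in gap at cradle y; returns (result, depth, final lateral corr)"""
    from station import movel,state,sleep
    F0=np.array(state()["ft_force"]); z=134.0; dy=y0; log=[]; extra=0
    movel(at(y+dy,z),80)
    while True:
        s=state(); f=np.array(s["ft_force"])-F0; fy=f[:2]@EY; fx=f[:2]@EX
        d=129.66-s["tool_pos"][2]
        log.append((round(d,1),round((np.array(s["tool_pos"][:2])-C)@EY-y,2),round(fx,1),round(fy,1),round(f[2],1)))
        if f[2]>9 or abs(fy)>14 or abs(fx)>14:
            r="home" if d>42 else "jam" if d>12 else "mouth"; break
        if 129.66-z>maxd: r="end"; break
        if abs(fy)>3: dy=float(np.clip(dy+np.sign(fy)*min(.5,.08*abs(fy)),-3,3))
        z-=1.5
        movel(at(y+dy,z),v)
    print(r,"clock",s["clock"],*log,sep="\n")
    return r,d,dy
E
python3 - <<'E'
from station import *
from h import *
r,d,dy=probe(-1)
if r in("mouth","jam"): movel(at(-1+dy,136),60)
s=state(); print(s["clock"],s["tool_pos"],s["ft_force"],s["gripper_width"],dy)
E
```

```text
home
clock
17.6917
(np.float64(-3.9), np.float64(-0.15), np.float64(-2.5), np.float64(-0.5), np.float64(0.4))
(np.float64(-2.9), np.float64(0.0), np.float64(-0.1), np.float64(-0.4), np.float64(0.5))
(np.float64(-1.3), np.float64(-0.02), np.float64(-0.4), np.float64(-0.6), np.float64(0.6))
(np.float64(0.3), np.float64(-0.03), np.float64(-1.2), np.float64(-0.4), np.float64(0.2))
(np.float64(1.8), np.float64(-0.01), np.float64(-0.4), np.float64(-0.5), np.float64(0.7))
(np.float64(3.3), np.float64(-0.04), np.float64(0.1), np.float64(-0.5), np.float64(0.3))
(np.float64(4.8), np.float64(-0.02), np.float64(-0.2), np.float64(-0.3), np.float64(1.1))
(np.float64(6.2), np.float64(-0.04), np.float64(-1.3), np.float64(-0.7), np.float64(0.5))
(np.float64(7.8), np.float64(-0.04), np.float64(-0.7), np.float64(-1.1), np.float64(0.7))
(np.float64(9.2), np.float64(0.01), np.float64(-0.9), np.float64(-0.8), np.float64(0.5))
(np.float64(10.7), np.float64(0.25), np.float64(-1.0), np.float64(0.6), np.float64(0.9))
(np.float64(12.2), np.float64(0.22), np.float64(-1.1), np.float64(1.3), np.float64(-0.7))
(np
[... 1398 characters left out ...]
-0.3), np.float64(2.1), np.float64(0.2))
(np.float64(37.8), np.float64(0.21), np.float64(0.2), np.float64(2.6), np.float64(0.2))
(np.float64(39.3), np.float64(0.23), np.float64(-0.5), np.float64(2.1), np.float64(-0.1))
(np.float64(40.8), np.float64(0.2), np.float64(-0.5), np.float64(1.8), np.float64(-1.3))
(np.float64(42.3), np.float64(0.23), np.float64(-0.4), np.float64(2.7), np.float64(0.3))
(np.float64(43.7), np.float64(0.32), np.float64(-0.6), np.float64(3.1), np.float64(0.6))
(np.float64(43.9), np.float64(0.76), np.float64(-3.8), np.float64(2.5), np.float64(16.2))
17.6917 [531.70809405 193.50744146  85.77316393] [-2.76422224  3.07754763 14.59798826] 11.65667267928634 0.49444537803449273
```

The middle gap is sound: almost no resistance on the way down, then collar contact at 43.9 mm. I'll relieve the press, let go, retreat and check.

```bash
python3 - <<'E'
from station import *
from h import *
movel(at(-.7,85.7),20); s=state(); print(s["tool_pos"],s["ft_force"])
grip(45); s=state(); print(s["clock"],s["ft_force"],s["gripper_width"])
movel(at(-.7,110),60); movel(at(-.7,220),150)
movep([450,-100,260],q(0)); sleep(.3)
s=state(); print(s["clock"],s["tool_pos"],s["ft_force"])
ims=[]
for n,(u,v,w,h) in(("top",(222,155,90,75)),("side",(255,130,90,90))):
    c=camera(n); P=pts(c); hsv=cv2.cvtColor(c["img"],cv2.COLOR_BGR2HSV)
    o=(cv2.inRange(hsv,(3,120,70),(20,255,255))>0)&(P[...,2]>66)&(np.hypot(*(P[...,:2]-C).transpose(2,0,1))<60)
    p=P[o]
    if len(p): print(n,len(p),"zmax",p[:,2].max().round(1),"cradle xy of top", np.round([(p[p[:,2]>108][:,:2].mean(0)-C)@e for e in(EX,EY)],1))
    ims.append(cv2.resize(c["img"][v:v+h,u:u+w],(400,400*h//w),interpolation=cv2.INTER_CUBIC))
H=max(i.shape[0] for i in ims)
cv2.imwrite("pics/final.png",np.hstack([cv2.copyMakeBorder(i,0,H-i.shape[0],0,0,0) for i in ims]))
E
```

```text
[531.29445494 193.17102443  85.91827496] [-0.58952648  3.34574626  4.87311509]
18.3583 [ 0.71383443 -0.14311115  0.30273418] 45.24018949509698
21.275 [450.2961677  -99.34414167 259.80928429] [ 0.49995424  0.06602577 -0.6923496 ]
top 59 zmax 127.3 cradle xy of top [-0.1 -1.8]
side 52 zmax 125.1 cradle xy of top [-4.1 -5.8]
```

View pics/final.png

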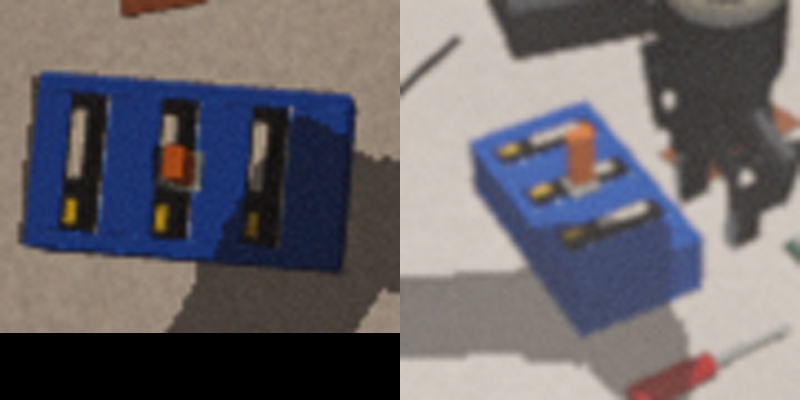

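The gauge stands upright in the middle gap. Its collar is down on the cradle at about (180,165) in the top crop, the handle top is at about 124 mm as expected, and the gripper is clear.

```bash
python3 -c "
from station import *
print(job_done())"
```

```text
the job is handed in; nothing more can be done
None
```

The gauge's blade slid fully home in the middle gap (gap_b), the first gap I tried; I left it standing there with its collar down, let go, and handed the job in at about 21 s.

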